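# Try the freewheel of the vial carousel, then bring the red vial round

### The job

Test the ratchet drive of the vial carousel with the green knob: first turn its knob back counterclockwise (seen from above) by about 45 degrees, where it should freewheel while the vial plate stands still, then turn it clockwise, where it grips, until the red-capped vial stands at the yellow pointer, and let go. Move the plate by its knob only, and leave the carousel with the blue knob alone.

Things in the scene. Friction and masses are not known exactly. Their poses are not given: they have to be found in the camera images.
- green_unit: Vial carousel with the GREEN knob, fixed to the table: grey round foot (136 mm wide), white turning plate on it (124 mm wide, top 21 mm up) with eight small capped vials in a ring, and the knob above the centre (top 92 mm up). Origin: centre of the underside, on the turning axis; z up; its -x axis points to the yellow pointer
- green_unit_pointer (a point): Top of the fixed yellow pointer post on the foot, 80 mm out from the turning axis and 42 mm above the table
- green_unit_plate: The turning plate with vials (they cannot come out, tops 45 mm above the table). Origin on the turning axis at table height; its -x axis points to the red-capped vial. It turns stiffly (about 0.12 N m) and stays where it is left; it only moves clockwise when driven by the knob. Do not touch it with the gripper
- green_unit_red_vial (a point): Top centre of the only red cap among seven white ones, 49 mm out from the turning axis and 45 mm above the table; it starts 30 to 60 degrees short of the pointer, so that clockwise turning brings it there. When it stands at the pointer, it lies on the line from the axis to the pointer
- green_unit_knob (a joint): Angle of the green knob, rad, growing clockwise seen from above; starts between -0.3 and 0.3, no stops. Counterclockwise it turns lightly, clicks and leaves the plate still; clockwise it turns free by up to 20 degrees until the pawl meets a pin, then carries the plate with it degree for degree
- green_unit_grip (a point): Middle of the green bar grip of the knob, on the turning axis, 77 mm above the table. The bar is 52 mm long, 16 mm thick and 30 mm high (62 to 92 mm above the table), on a 20 mm spindle over a disc of 66 mm diameter, whose top lies 36 mm up (44 mm on the small pawl housing at 26 mm from the axis). Its x axis runs along the bar, so grip it across y, from above; no need to let go between the turns
- green_unit_dot (a point): White dot on top of the green bar, near the end of the bar at the x side, 19 mm from the turning axis, 92 mm above the table
- blue_unit: The other carousel, the same but with a BLUE knob: leave it alone. Origin: centre of its underside
- blue_unit_knob (a joint): Angle of the blue knob, rad; leave it as it is
- blue_unit_dot (a point): White dot on the blue bar grip, 19 mm from that unit's axis
- blue_unit_red_vial (a point): Top of the red cap on the blue unit's plate; leave it where it is

How it is judged:
On the way:
1. the green knob is turned back counterclockwise by at least 30 degrees from its start while its plate stays still (within 6 mm at the red vial) (distance of green_unit_dot from where it was at the start of the episode above 0.0098 m and value of joint green_unit_knob below -0.1 rad and distance of green_unit_red_vial from where it was at the start of the episode below 0.006 m), for 0.1 s.
At the end, for the whole second after the job is handed in: The red-capped vial of the green unit stands at the yellow pointer, within about 10 degrees (8 mm along its circle), its plate at rest, and the blue unit's knob and plate have moved less than 5 mm and 6 mm (horizontal distance between green_unit_red_vial and green_unit_pointer below 0.0335 m and angular speed of green_unit_plate below 0.05 rad/s and distance of blue_unit_dot from where it was at the start of the episode below 0.005 m and distance of blue_unit_red_vial from where it was at the start of the episode below 0.006 m); the robot touches nothing.
It fails at once if the gripper pushes the plate or its vials directly (contact force between the fingers and green_unit_plate above 1.5 N).
It fails at once if the blue unit's knob is turned (distance of blue_unit_dot from where it was at the start of the episode above 0.008 m).
It also fails if it takes over 40 s, if anything falls off the work surface, if the arm or the gripper's body presses on something with over 40 N, if the wrist force passes 120 N, or if a joint passes its speed limit or range.

### The arm

A 6-joint arm with a two-finger parallel gripper is mounted at the origin on a cart in front of the work surface, level with it; the furniture and walls round the work are solid. World frame = base frame: x ahead of the robot, y to its left, z up, the work surface at z = 0. Lengths are in m, angles in rad, forces in N, time in s.
With the tool pointing down it reaches from about 0.375 to 0.975 m from the base axis. Payload 3.8 kg.
Tool frame: the origin (TCP) lies midway between the tips of the shut fingers; the grasp point (between the pads) lies behind it (hold_point_z is the z of the grasp point in the tool frame, in m); z points along the fingers, y is the line along which they close (so a half turn about z gives the same grasp; the last joint's range is limited). The gripper opens to 85 mm and grips with 20 to 120 N. Pads are 22 mm wide; open, the fingers measure 114 mm over their backs; the gripper's body (76 mm by 85 mm) begins 54 mm behind the grasp point. The pads swing forward as they close: fully open they stand 13 mm farther back than shut.
Start: joints at [-1.171, 0.264, 1.604, -0, 1.274, -0.037], TCP at [0.286, -0.612, 0.211] pointing down, gripper open.
Joint ranges: [-2.63, 2.63], [-0.94, 2.18], [0.31, 2.57], [-1.31, 4.45], [0, 2.66], [-2.55, 2.55]. Speed limits (rad/s): [2.57, 2.57, 3.14, 3.14, 3.14, 3.14].

### API

Orientations are given as a 3x3 rotation matrix whose columns are the frame's x, y, z axes.
In Python, from bench import * gives the robot as it stands.
- The arm moves only by the shell command python3 -m crank 'ROWS' [FORCE]. ROWS is JSON, a list that holds one entry, the list of rows, each a list of 5 numbers: the shift along the tool's x, y, z in units of 40 mm (1.0 is 40 mm), then the turn about the tool's z in rad, then the closure, from -1 (fully open) to 1 (shut). In form: [[[x, y, z, roll, gripper], ...]]. A call has 1 to 12 rows; each row is the pose to reach, as a shift and turn from the pose commanded when the call began, along the tool's axes at that moment; what a row does not reach only later rows make up. A row lasts 1/10 s, in which the tool goes at most 50 mm and 8.59 degrees, less where a joint would pass 70% of its speed; a pose out of reach is approached as far as the arm can. A call with a gripper value outside its range is refused whole. The fingers move at their own pace and stop on an object; FORCE is the grip in N (left out, the last holds). Time passes only in rows, so rows that repeat a pose let the fingers close. It gives the time, the measured TCP pose, the force, the opening and the grip force at its end, in the units of the state.
- observe(): the state, without advancing time (a new reading comes with each control period).
- grab_frame(name): name is "scene" or "top"; returns the picture (480x640x3 uint8, red, green, blue); there is no depth.
- calibration(name): a dict with "camera_matrix" (3x3 intrinsics, pixels), "extrinsics" (4x4, takes a point from camera to world coordinates). Camera axes: x right, y up, looking along -z (the intrinsics and any distortion apply to the point x, -y, -z); pixel columns grow to the right and rows downward; lengths in m; the calibration is good to about 2 mm. A picture is of the moment at which its call begins. calibration takes no time and is no camera call.
- finish_job(): hands the job in; it is judged then, once.
The state is a dict: "clock": time; "q": joint angles; "joint_vel": joint speeds; "joint_efforts": joint torques, N m; "tool_pos": TCP position; "eef_rot": TCP orientation; "wrist_force": force on the tool from outside, world axes, zero at the start; "ft_torque": the same for the moment, N m; "finger_gap": finger opening in m; "finger_force": force on a finger pad.
Only numpy, scipy, OpenCV 4.12 (cv2) and the standard library are available. Lean on these libraries where they do the work, as an engineer would, in place of code of your own. Each camera call takes 0.05 s, during which the arm holds its last target. There are 200 camera calls.

## Working session

There is one attempt and no reset: what is moved stays moved. The work goes in short steps, Python scripts to look and compute and a shell command to move; the robot and the scene stay as the last step left them, time stands still between calls to the robot, and variables do not carry over. Pictures are saved under pics/ and viewed, at most 10 in all, crops included, and the job is handed in when it is done.

```bash
mkdir -p pics; python3 - <<'E'
from bench import *
import cv2,numpy as np
s=observe()
print({k:np.round(v,3).tolist() for k,v in s.items()})
for n in("top","scene"):
    f=grab_frame(n); cv2.imwrite(f"pics/{n}0.png",f[:,:,::-1])
    c=calibration(n); print(n,{k:np.round(v,4).tolist() if not isinstance(v,str) else v for k,v in c.items()})
E
ls
```

```text
{'clock': 0.0, 'q': [-1.171, 0.265, 1.605, 0.0, 1.274, -0.037], 'joint_vel': [-0.001, -0.0, 0.0, -0.002, -0.003, 0.0], 'joint_efforts': [0.001, -51.511, -36.731, 0.0, 0.013, 0.0], 'tool_pos': [0.285, -0.611, 0.21], 'eef_rot': [[0.906, 0.423, -0.001], [0.423, -0.906, 0.002], [0.0, -0.002, -1.0]], 'wrist_force': [0.659, -0.782, 0.496], 'ft_torque': [-0.007, 0.008, 0.008], 'finger_force': 0.0, 'finger_gap': 0.085}
top {'camera_matrix': [[455.7894, 0.0, 315.1985], [0.0, 455.7894, 244.8642], [0.0, 0.0, 1.0]], 'extrinsics': [[0.0025, 0.9952, -0.0982, 0.4393], [-0.9999, 0.0014, -0.0117, -0.0907], [-0.0115, 0.0982, 0.9951, 0.947], [0.0, 0.0, 0.0, 1.0]]}
scene {'camera_matrix': [[466.0883, 0.0, 320.3773], [0.0, 466.0883, 237.0125], [0.0, 0.0, 1.0]], 'extrinsics': [[0.6804, 0.2995, -0.6689, -0.0407], [-0.7324, 0.2471, -0.6344, -0.6195], [-0.0247, 0.9215, 0.3875, 0.4339], [0.0, 0.0, 0.0, 1.0]]}
pics
```

View pics/top0.png

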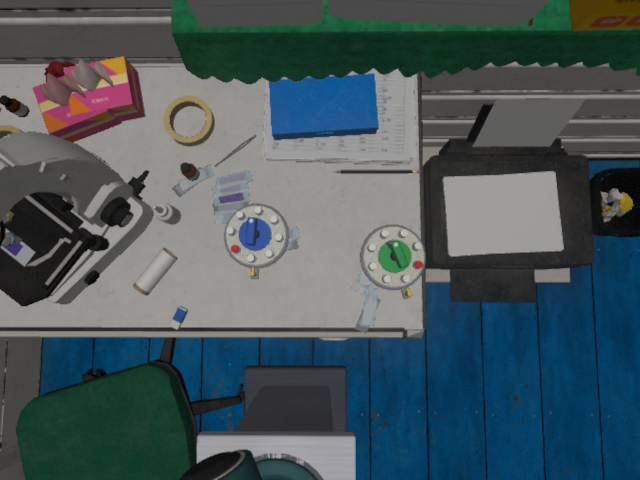

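View pics/scene0.png

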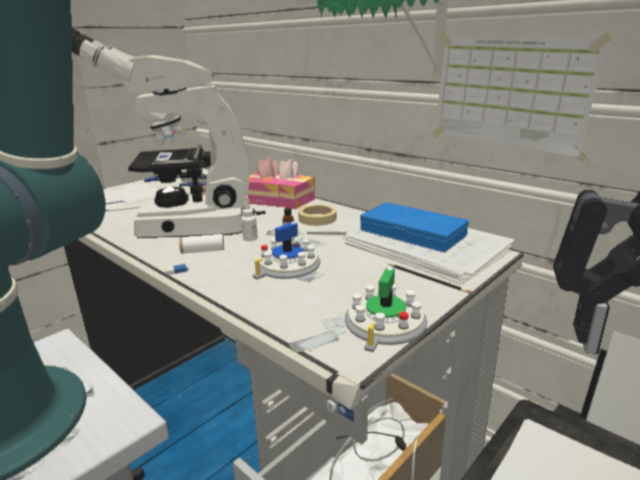

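The top view shows the green unit's axis near (393,257), its red cap at (418,265) and its pointer at (407,292). The blue unit is at (256,235). Next I measure these points from colour masks and look at a crop of the knob.

```bash
cat > h.py <<'E'
from bench import *
import cv2,numpy as np
def ray(n,uv,z):
    c=calibration(n);K=np.array(c["camera_matrix"]);T=np.array(c["extrinsics"])
    d=np.linalg.inv(K)@[uv[0],uv[1],1]; d=T[:3,:3]@[d[0],-d[1],-d[2]]
    o=T[:3,3]; return o+d*(z-o[2])/d[2]
def proj(n,p):
    c=calibration(n);K=np.array(c["camera_matrix"]);T=np.array(c["extrinsics"])
    q=T[:3,:3].T@(np.array(p)-T[:3,3]); q=K@[q[0],-q[1],-q[2]]; return q[:2]/q[2]
def blobs(f,lo,hi,box):
    h=cv2.cvtColor(f,cv2.COLOR_RGB2HSV);m=cv2.inRange(h,lo,hi)
    k=np.zeros_like(m);x0,y0,x1,y1=box;k[y0:y1,x0:x1]=m[y0:y1,x0:x1]
    n,l,s,c=cv2.connectedComponentsWithStats(k)
    return [(int(s[i,4]),c[i].round(1).tolist()) for i in range(1,n) if s[i,4]>4],k
B={"top":(350,215,435,305),"scene":(340,260,430,350)}
def look(n,f):
    r=blobs(f,(0,120,80),(8,255,255),B[n])[0]+blobs(f,(172,120,80),(180,255,255),B[n])[0]
    y=blobs(f,(18,120,120),(34,255,255),B[n])[0]
    g=blobs(f,(45,100,30),(85,255,255),B[n])[0]
    return dict(red=r,yel=y,green=g)
E
python3 - <<'E'
from h import *
for n in B:
    f=grab_frame(n);d=look(n,f);print(n,d)
    for k,z in(("red",.043),("yel",.042),("green",.04)):
        for a,c in d[k]: print(k,a,ray(n,c,z).round(4))
    x0,y0,x1,y1=B[n]; cv2.imwrite(f"pics/{n}1.png",cv2.resize(f[y0:y1,x0:x1,::-1],None,fx=6,fy=6,interpolation=cv2.INTER_CUBIC))
E
```

```text
top {'red': [(42, [418.4, 264.1])], 'yel': [(26, [408.3, 292.0])], 'green': [(700, [394.7, 256.6])]}
red 42 [ 0.4905 -0.2845  0.043 ]
yel 26 [ 0.4355 -0.2638  0.042 ]
green 700 [ 0.5055 -0.2384  0.04  ]
scene {'red': [(59, [403.2, 315.4])], 'yel': [(90, [370.5, 334.4])], 'green': [(819, [385.8, 297.5])]}
red 59 [ 0.4879 -0.2888  0.043 ]
yel 90 [ 0.4163 -0.2805  0.042 ]
green 819 [ 0.5191 -0.2341  0.04  ]
```

View pics/top1.png

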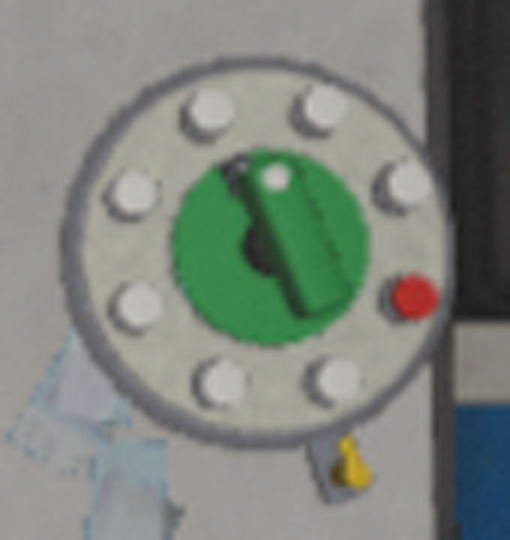

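View pics/scene1.png

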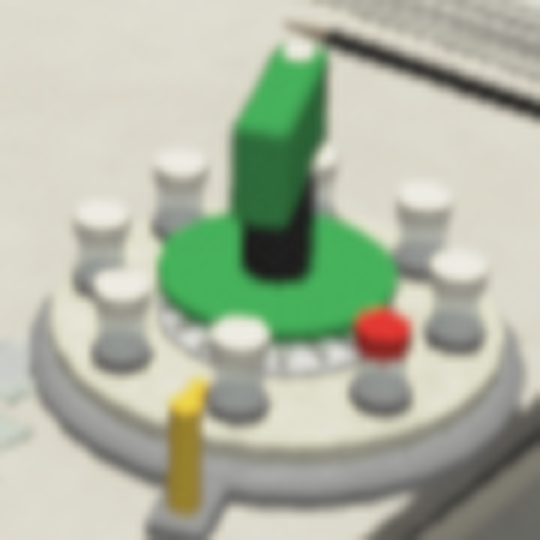

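The crops show the white dot at top-view pixel (395.4,244.1), towards the far side, with eight cap tops around the axis. Next I work out the axis, bar heading, red-cap angle and gripper offsets.

```bash
python3 - <<'E'
from h import *
o=lambda n,c:np.array([(c[0]+.5)/6-.5+B[n][0],(c[1]+.5)/6-.5+B[n][1]])
vt=[(210,108),(323,106),(408,183),(415,297),(338,380),(222,381),(138,305),(133,190)]
P=np.array([ray("top",o("top",c),.045) for c in vt]);C=P.mean(0);print("axis top",C.round(4),np.linalg.norm(P-C,axis=1).round(4))
vs=[(180,163),(425,193),(460,263),(383,328),(240,331),(122,286),(102,211)]
Q=np.array([ray("scene",o("scene",c),.045) for c in vs])
A=np.c_[2*Q[:,:2],np.ones(7)];s=np.linalg.lstsq(A,(Q[:,:2]**2).sum(1),rcond=None)[0];print("axis scene",s[:2].round(4),np.linalg.norm(Q[:,:2]-s[:2],axis=1).round(4))
S=np.r_[s[:2],.045]
for n,c,d,r,p in(("top",C,(275,177),(415,297),(350,470)),("scene",S,(298,49),(383,328),(188,395))):
    for k,q,z in(("dot",d,.092),("red",r,.045),("ptr",p,.042)):
        v=(ray(n,o(n,q),z)-c)[:2];print(n,k,v.round(4),np.linalg.norm(v).round(4),np.degrees(np.arctan2(v[1],v[0])).round(1))
E
```

```text
axis top [ 0.5081 -0.2385  0.045 ] [0.0494 0.0488 0.049  0.0495 0.0494 0.0486 0.0492 0.0493]
axis scene [ 0.5073 -0.2427] [0.0486 0.0494 0.0485 0.05   0.0481 0.0494 0.0495]
top dot [0.0173 0.0069] 0.0186 21.7
top red [-0.0176 -0.0463] 0.0495 -110.8
top ptr [-0.0744 -0.0245] 0.0783 -161.7
scene dot [0.0193 0.009 ] 0.0213 25.0
scene red [-0.0191 -0.0462] 0.05 -112.5
scene ptr [-0.0722 -0.0243] 0.0761 -161.4
```

The axis is near (0.508,-0.240), the bar heading is about 23°, and the red cap needs about 50° clockwise. The ring radius of 49 mm, the dot at 19 mm and the pointer near 80 mm all match the sizes given. I move over the knob first.

```bash
python3 -m crank '[[[0.7,-0.5,0,0,-1],[1.5,-1,0,0,-1],[2.3,-1.55,0,0,-1],[3.1,-2.1,0,0,-1],[3.9,-2.65,0,0,-1],[4.7,-3.2,0,0,-1],[5.5,-3.75,0,0.035,-1],[6.3,-4.3,0,0.035,-1],[7.1,-4.8,0,0.035,-1],[7.9,-5.35,0,0.035,-1],[8.6,-5.85,0,0.035,-1],[8.96,-6.08,0,0.035,-1]]]' 40; python3 - <<'E'
import bench
print([n for n in dir(bench) if not n.startswith('_')], getattr(bench,'hold_point_z',None))
print({k:v for k,v in bench.observe().items()})
E
```

```text
clock: 1.4
tool_pos: [0.5083, -0.237, 0.2107]
eef_rot: [[0.92, 0.393, 0.0], [0.393, -0.92, 0.001], [0.0, -0.001, -1.0]]
wrist_force: [0.7, -1.3, 0.2]
finger_gap: 0.0853
finger_force: 0.0
['IKError', 'calibration', 'finish_job', 'grab_frame', 'hold_point_z', 'observe'] -0.0187
{'clock': 1.4, 'q': array([-4.81215791e-01,  4.89477951e-02,  1.85099977e+00,  9.19724577e-04,
        1.24195950e+00,  6.85337058e-01]), 'joint_vel': array([ 0.27928289,  0.04090419, -0.04108143, -0.02377805, -0.00043309,
        0.27993694]), 'joint_efforts': array([ -0.57869392, -39.60061312, -36.15792274,   0.22698828,
         0.04503204,  -0.13530557]), 'tool_pos': array([ 0.50833091, -0.23697704,  0.21074363]), 'eef_rot': array([[ 9.19517026e-01,  3.93050154e-01,  1.24297503e-04],
       [ 3.93049887e-01, -9.19516691e-01,  9.17060277e-04],
       [ 4.74744312e-04, -7.94397419e-04, -9.99999572e-01]]), 'wrist_force': array([ 0.70153884, -1.34757393,  0.18523956]), 'ft_torque': array([-0.03253145,  0.00702938, -0.02089191]), 'finger_force': 0.0, 'finger_gap': 0.08527305130876119}
```

```bash
python3 -m crank '[[[0,0,0,0,-1],[0,0,0,0,-1],[0,0,0.5,0,-1],[0,0,1,0,-1],[0,0,1.5,0,-1],[0,0,1.5,0,-1],[0,0,1.5,0,-1]]]'; python3 - <<'E'
from h import *
f=grab_frame("scene");cv2.imwrite("pics/s2.png",cv2.resize(f[150:350,280:500,::-1],None,fx=3,fy=3)); f=grab_frame("top");cv2.imwrite("pics/t2.png",f[:,:,::-1])
print(look("scene",grab_frame("scene")))
E
```

```text
clock: 2.1
tool_pos: [0.5067, -0.2405, 0.1507]
eef_rot: [[0.921, 0.39, -0.001], [0.39, -0.921, 0.0], [-0.001, -0.001, -1.0]]
wrist_force: [0.6, -0.5, 0.2]
finger_gap: 0.0853
finger_force: 0.0
{'red': [(59, [403.2, 315.4])], 'yel': [(91, [370.4, 334.4])], 'green': [(821, [385.7, 297.5])]}
```

View pics/s2.png

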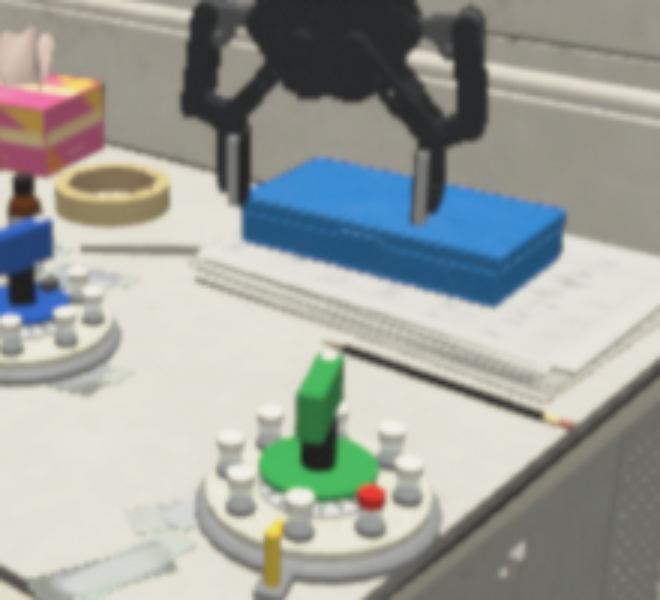

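The open fingers straddle the bar in line with it, with crop tips at (235,200) and (420,220) and the bar at (325,385). I go down and close.

```bash
python3 -m crank '[[[0,0,0.5,0,-1],[0,0,1,0,-1],[0,0,1.5,0,-1],[0,0,2,0,-1],[0,0,2.25,0,-1],[0,0,2.25,0,-1],[0,0,2.25,0,-1]]]' && python3 -m crank '[[[0,0,0,0,0],[0,0,0,0,0.4],[0,0,0,0,0.6],[0,0,0,0,0.8],[0,0,0,0,1],[0,0,0,0,1],[0,0,0,0,1],[0,0,0,0,1],[0,0,0,0,1],[0,0,0,0,1]]]' 60; python3 - <<'E'
from h import *
print(look("scene",grab_frame("scene")),observe()["ft_torque"])
E
```

```text
clock: 2.95
tool_pos: [0.5081, -0.2401, 0.0619]
eef_rot: [[0.92, 0.391, 0.001], [0.391, -0.92, -0.001], [0.001, 0.001, -1.0]]
wrist_force: [-0.4, -0.7, 0.3]
finger_gap: 0.0854
finger_force: 0.0
clock: 3.95
tool_pos: [0.5072, -0.239, 0.0614]
eef_rot: [[0.92, 0.391, -0.001], [0.391, -0.92, 0.001], [-0.0, -0.001, -1.0]]
wrist_force: [-1.6, 3.5, 5.3]
finger_gap: 0.0141
finger_force: 59.6
{'red': [(59, [403.2, 315.4])], 'yel': [(91, [370.4, 334.4])], 'green': [(786, [385.4, 298.3])]} [0.47211457 0.34859374 0.01744916]
```

It is gripped with small side forces, and the gap matches the bar. Now 45° counterclockwise, which is negative roll since tool z points down.

```bash
python3 -m crank '[[[0,0,0,-0.08,1],[0,0,0,-0.16,1],[0,0,0,-0.24,1],[0,0,0,-0.32,1],[0,0,0,-0.4,1],[0,0,0,-0.48,1],[0,0,0,-0.56,1],[0,0,0,-0.64,1],[0,0,0,-0.72,1],[0,0,0,-0.8,1],[0,0,0,-0.8,1],[0,0,0,-0.8,1]]]'; python3 - <<'E'
from h import *
print(look("scene",grab_frame("scene")),observe()["ft_torque"])
E
```

```text
clock: 5.2
tool_pos: [0.508, -0.2398, 0.0614]
eef_rot: [[0.362, 0.932, 0.001], [0.932, -0.362, -0.0], [0.0, 0.001, -1.0]]
wrist_force: [0.2, 1.3, 5.3]
finger_gap: 0.0143
finger_force: 59.4
{'red': [(59, [403.2, 315.4])], 'yel': [(91, [370.4, 334.4])], 'green': [(816, [387.3, 297.9])]} [ 0.14646068 -0.05195204  0.02023419]
```

The knob turned 46° while the red cap did not move. Now clockwise 46°, then I measure.

```bash
cat > m.py <<'E'
from h import *
for n in("scene","top"):
    d=look(n,grab_frame(n));C=np.array([.5077,-.2406]) if n=="scene" else np.array([.508,-.2385])
    for a,c in d["red"]:
        v=ray(n,c,.043)[:2]-C;print(n,a,c,np.linalg.norm(v).round(4),np.degrees(np.arctan2(v[1],v[0])).round(1))
    print(d["yel"])
print(observe()["ft_torque"].round(3))
E
python3 -m crank '[[[0,0,0,0.08,1],[0,0,0,0.16,1],[0,0,0,0.24,1],[0,0,0,0.32,1],[0,0,0,0.4,1],[0,0,0,0.48,1],[0,0,0,0.56,1],[0,0,0,0.64,1],[0,0,0,0.72,1],[0,0,0,0.8,1],[0,0,0,0.8,1],[0,0,0,0.8,1]]]'; python3 m.py
```

```text
clock: 6.45
tool_pos: [0.5072, -0.2391, 0.0614]
eef_rot: [[0.921, 0.39, -0.001], [0.39, -0.921, 0.001], [-0.0, -0.001, -1.0]]
wrist_force: [-2.6, 3.4, 7.1]
finger_gap: 0.0144
finger_force: 59.8
scene 59 [380.6, 317.1] 0.0524 -151.7
[(89, [370.4, 334.5])]
top 41 [406.7, 277.8] 0.0499 -153.3
[(26, [408.3, 292.0])]
[0.51  0.328 0.04 ]
```

The plate has followed by about 41°, with about 9° left.

```bash
python3 -m crank '[[[0,0,0,0.05,1],[0,0,0,0.1,1],[0,0,0,0.16,1],[0,0,0,0.16,1],[0,0,0,0.16,1],[0,0,0,0.16,1]]]'; python3 m.py; python3 - <<'E'
from h import *
f=grab_frame("scene");cv2.imwrite("pics/s3.png",cv2.resize(f[240:360,320:450,::-1],None,fx=4,fy=4,interpolation=cv2.INTER_CUBIC))
E
```

```text
clock: 7.15
tool_pos: [0.5071, -0.2388, 0.0614]
eef_rot: [[0.971, 0.238, -0.001], [0.238, -0.971, 0.001], [-0.001, -0.002, -1.0]]
wrist_force: [-3.2, 4.0, 6.4]
finger_gap: 0.014
finger_force: 59.8
scene 58 [375.7, 316.2] 0.0521 -160.1
[(93, [370.5, 334.2])]
top 41 [403.1, 278.9] 0.0492 -161.9
[(26, [408.3, 292.0])]
[0.579 0.371 0.036]
```

View pics/s3.png

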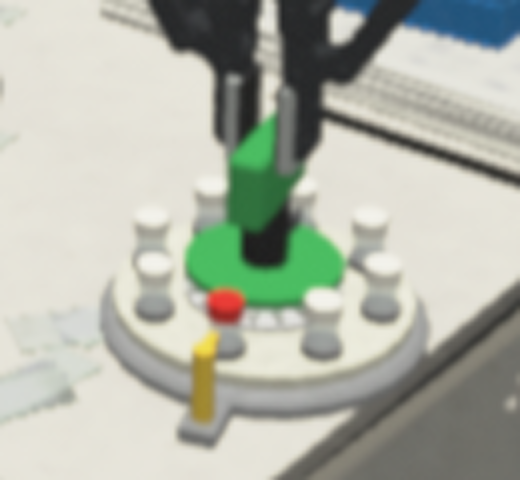

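The red cap at crop (226,305) lies on the line from the axis to the yellow pointer at (205,345), at about -161° against -161.5°. I let go and lift.

```bash
python3 -m crank '[[[0,0,0,0,0.6],[0,0,0,0,0],[0,0,0,0,-0.5],[0,0,0,0,-1],[0,0,0,0,-1],[0,0,0,0,-1],[0,0,0,0,-1],[0,0,0,0,-1]]]' && python3 -m crank '[[[0,0,-0.3,0,-1],[0,0,-0.8,0,-1],[0,0,-1.4,0,-1],[0,0,-2,0,-1],[0,0,-2.6,0,-1],[0,0,-3,0,-1],[0,0,-3,0,-1],[0,0,-3,0,-1]]]'; python3 m.py
```

```text
clock: 8.1
tool_pos: [0.5074, -0.2397, 0.0609]
eef_rot: [[0.971, 0.239, 0.0], [0.239, -0.971, -0.0], [-0.0, 0.0, -1.0]]
wrist_force: [0.3, 0.1, 1.1]
finger_gap: 0.0854
finger_force: 0.0
clock: 8.9
tool_pos: [0.5074, -0.2396, 0.181]
eef_rot: [[0.971, 0.239, 0.0], [0.239, -0.971, -0.0], [0.0, 0.0, -1.0]]
wrist_force: [-0.3, 0.0, 1.0]
finger_gap: 0.0855
finger_force: 0.0
scene 58 [375.7, 316.2] 0.0521 -160.1
[(93, [370.5, 334.2])]
[(12, [409.2, 293.7])]
[ 0.016 -0.022  0.017]
```

The plate stayed put and the gripper is clear.

```bash
python3 -c "from bench import *; print(finish_job())"
```

```text
the job is handed in; nothing more can be done
None
```

The job is handed in: the green knob freewheeled 46° counterclockwise with the plate still, then clockwise turning brought the red vial to within about 1° of the pointer by camera; I let go, and the arm never went near the blue unit.

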